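# Migrate four drives to a new dock in bay order

## Robot

A 6-joint arm with a two-finger parallel gripper is mounted at the origin on a cart in front of the work surface, level with it; the furniture and walls round the work are solid. World frame = base frame: x ahead of the robot, y to its left, z up, the work surface at z = 0. Lengths are in m, angles in degrees, forces in N, time in s.
With the tool pointing down it reaches from about 0.35 to 0.975 m from the base axis. Payload 4.9 kg.
Tool frame: the origin (TCP) lies midway between the tips of the shut fingers; the grasp point (between the pads) lies 19 mm behind it (arm.grip_depth is the distance from the TCP to the grasp point, in m); z points along the fingers, y is the line along which they close (so a half turn about z gives the same grasp; the last joint's range is limited). The gripper opens to 85 mm and grips with 20 to 120 N. Pads are 22 mm wide; open, the fingers measure 114 mm over their backs; the gripper's body (76 mm by 85 mm) begins 54 mm behind the grasp point. The pads swing forward as they close: fully open they stand 13 mm farther back than shut.
Start: joints at [68.239, 3.019, 92.412, -0, 84.569, -6.818], TCP at [0.161, 0.604, 0.197] pointing down, gripper open.
Joint ranges: [-172.51, 172.51], [-57.92, 126.97], [3.15, 148.05], [-58.71, 238.71], [5.1, 150.11], [-179.66, 179.66]. Speed limits (degrees/s): [147.25, 147.25, 180, 180, 180, 180].

## Interface

Orientations are given as a 3x3 rotation matrix whose columns are the frame's x, y, z axes.
In Python, from bench import arm gives the robot as it stands.
- The arm moves only by the tool drive_tool, never from a script. Its argument "series" is a list of rows, each a list of 5 numbers: the opening, from -1 (shut) to 1 (fully open), then the shift along the tool's x, y, z in units of 30 mm (1.0 is 30 mm), then the turn about the tool's z in units of 10 degrees (1.0 is 10 degrees). A call has 1 to 20 rows; each row shifts and turns the commanded pose from where the row before left it, along the tool's axes as they then stand; what a row does not reach is not made up. A row lasts 1/8 s, in which the tool goes at most 62.5 mm and 10.7 degrees, less where a joint would pass 70% of its speed; a pose out of reach is approached as far as the arm can. A call is refused whole if a number of a shift passes 1 or a number of a turn 1, either way. A call with a gripper value outside its range is refused whole. The fingers move at their own pace and stop on an object; "newtons" is the grip in N (left out, the last holds). Time passes only in rows, so rows that do not move let the fingers close. It gives the time, the measured TCP pose, the force, the opening and the grip force at its end, in the units of the state.
- arm.observe(): the state, without advancing time (a new reading comes with each control period).
- arm.camera(name): name is "scene" or "top" or "wrist"; returns the picture (400x640x3 uint8, blue, green, red); there is no depth.
- arm.camera_info(name): a dict with "intrinsics" (3x3 intrinsics, pixels), "dist_coeffs" ([k1, k2, p1, p2, k3] as OpenCV has them; the pictures are not rectified), "R" (3x3) and "t" (3): a world point X has camera coordinates R X + t. Camera axes: x right, y down, z forward; pixel columns grow to the right and rows downward; lengths in m; the calibration is good to about 2 mm. A picture is of the moment at which its call begins: read the wrist's pose just before it. camera_info takes no time and is no camera call; for the wrist camera it gives the pose at the moment of the call.
- arm.hand_in(): hands the job in; it is judged then, once.
The state is a dict: "time_s": time; "joints": joint angles; "qvel": joint speeds; "joint_torque": joint torques, N m; "ee_pos": TCP position; "eef_rot": TCP orientation; "contact_force": force on the tool from outside, world axes, zero at the start; "wrist_torque": the same for the moment, N m; "opening": finger opening in m; "grasp_force": force on a finger pad.
Only numpy, scipy, OpenCV 4.12 (cv2) and the standard library are available. Lean on these libraries where they do the work, as an engineer would, in place of code of your own. Each camera call takes 0.05 s, during which the arm holds its last target. There are 200 camera calls.

## Task

Move the four drive carriers from the old dock into the empty new one, each into the bay of the same number, or the array will not start: on both docks bay 1 is the one beside the controller block (the end block with the small screen and the power button), which may be at either end. Lift each carrier by its grip tab, keep it upright, lower it gently until it is fully home and let go. Leave the roll of tape and the stapler alone.

Things in the scene. Friction and masses are not known exactly. Their poses are not given: they have to be found in the camera images.
- carrier_a: hot-swap drive carrier, the leftmost of four alike in the old dock at the start, seen from the robot (left is +y). Upright: body 76 x 20 x 103 mm (own x, y, z); centred on top a ribbed grip tab 44 x 10 x 30 mm, from z = 103 to 133 mm: pinch it across its 10 mm (y). 180 to 320 g. Origin: centre of the underside; z up. May go in either way round.
- carrier_b: hot-swap drive carrier, the second from the left of four alike in the old dock at the start, seen from the robot (left is +y). Upright: body 76 x 20 x 103 mm (own x, y, z); centred on top a ribbed grip tab 44 x 10 x 30 mm, from z = 103 to 133 mm: pinch it across its 10 mm (y). 180 to 320 g. Origin: centre of the underside; z up. May go in either way round.
- carrier_c: hot-swap drive carrier, the third from the left of four alike in the old dock at the start, seen from the robot (left is +y). Upright: body 76 x 20 x 103 mm (own x, y, z); centred on top a ribbed grip tab 44 x 10 x 30 mm, from z = 103 to 133 mm: pinch it across its 10 mm (y). 180 to 320 g. Origin: centre of the underside; z up. May go in either way round.
- carrier_d: hot-swap drive carrier, the rightmost of four alike in the old dock at the start, seen from the robot (left is +y). Upright: body 76 x 20 x 103 mm (own x, y, z); centred on top a ribbed grip tab 44 x 10 x 30 mm, from z = 103 to 133 mm: pinch it across its 10 mm (y). 180 to 320 g. Origin: centre of the underside; z up. May go in either way round.
- old_dock: the old four-bay drive dock, white plastic, fixed, 110 x 176 x 60 mm. Origin: centre of its underside; z up. Bays at x = 0, y = -66, -22, 22, 66 mm: upright slots 79 (x) by 23 mm (y), floor at z = 10 mm (where a carrier home has its origin), mouths flared 7 mm a side over the top 18 mm. Full at the start. Its controller block is at one end, a block with two fan grilles at the other.
- new_dock: the new four-bay drive dock, dark grey metal, fixed, 110 x 176 x 60 mm. Origin: centre of its underside; z up. Bays at x = 0, y = -66, -22, 22, 66 mm: upright slots 79 (x) by 23 mm (y), floor at z = 10 mm (where a carrier home has its origin), mouths flared 7 mm a side over the top 18 mm. Empty at the start. Its controller block is at one end, a block with two fan grilles at the other.
- old_controller: controller block of the old dock, 110 x 30 x 60 mm, fixed: small black screen and one round metal power button on top. It stands at one or the other end of the row, at y = +103 or -103 mm of the dock. Bay 1 is the bay beside it, 37 mm from this origin; bays 2, 3, 4 follow at 81, 125, 169 mm. Origin: centre of its underside.
- new_controller: controller block of the new dock, 110 x 30 x 60 mm, fixed: small black screen and one round metal power button on top. It stands at one or the other end of the row, at y = +103 or -103 mm of the dock. Bay 1 is the bay beside it, 37 mm from this origin; bays 2, 3, 4 follow at 81, 125, 169 mm. Origin: centre of its underside.
- tape_roll: bystander: roll of brown packing tape, 104 mm across and 48 mm high, lying loose at the left of the docks; leave it alone. Origin: centre of its underside.
- stapler: bystander: black desk stapler, 34 x 131 x 46 mm, lying loose behind the docks; leave it alone. Origin: centre of its underside. (Beyond it stands a wide screen, its lower edge 0.23 m above the desk, its near corner 0.58 m ahead of the robot and 0.07 m to the left: keep the wrist clear of it.)
There are look-alikes about, which are no part of the job. Leave any green look-alike of the carrier_d alone.

How it is judged (in metres and radians):
At the end, for the whole second after the job is handed in: Each carrier is in the new dock's bay of its old number (bay 1 beside the controller): within 8 mm across the row, 10 mm along it; fully home (underside 5 to 14 mm above the dock's, floor at 10); upright within 7 and in line within 8 degrees; released, at rest (((y of old_controller in the frame of old_dock above 0 m and (z of carrier_a in the frame of new_dock between 0.005 and 0.014 m and x of carrier_a in the frame of new_dock between -0.008 and 0.008 m and horizontal distance between carrier_a and new_controller between 0.027 and 0.047 m) and (z of carrier_b in the frame of new_dock between 0.005 and 0.014 m and x of carrier_b in the frame of new_dock between -0.008 and 0.008 m and horizontal distance between carrier_b and new_controller between 0.071 and 0.091 m) and (z of carrier_c in the frame of new_dock between 0.005 and 0.014 m and x of carrier_c in the frame of new_dock between -0.008 and 0.008 m and horizontal distance between carrier_c and new_controller between 0.115 and 0.135 m) and (z of carrier_d in the frame of new_dock between 0.005 and 0.014 m and x of carrier_d in the frame of new_dock between -0.008 and 0.008 m and horizontal distance between carrier_d and new_controller between 0.159 and 0.179 m)) or (y of old_controller in the frame of old_dock below 0 m and (z of carrier_a in the frame of new_dock between 0.005 and 0.014 m and x of carrier_a in the frame of new_dock between -0.008 and 0.008 m and horizontal distance between carrier_a and new_controller between 0.159 and 0.179 m) and (z of carrier_b in the frame of new_dock between 0.005 and 0.014 m and x of carrier_b in the frame of new_dock between -0.008 and 0.008 m and horizontal distance between carrier_b and new_controller between 0.115 and 0.135 m) and (z of carrier_c in the frame of new_dock between 0.005 and 0.014 m and x of carrier_c in the frame of new_dock between -0.008 and 0.008 m and horizontal distance between carrier_c and new_controller between 0.071 and 0.091 m) and (z of carrier_d in the frame of new_dock between 0.005 and 0.014 m and x of carrier_d in the frame of new_dock between -0.008 and 0.008 m and horizontal distance between carrier_d and new_controller between 0.027 and 0.047 m))) and angle between each of carrier_a, carrier_b, carrier_c, carrier_d's own z axis and vertical below 0.12 rad and angle between the x axis of each of carrier_a, carrier_b, carrier_c, carrier_d and the x axis of new_dock, either way round below 0.15 rad and linear speed of each of carrier_a, carrier_b, carrier_c, carrier_d below 0.03 m/s and contact force between the fingers and carrier_a below 0.3 N and contact force between the fingers and carrier_b below 0.3 N and contact force between the fingers and carrier_c below 0.3 N and contact force between the fingers and carrier_d below 0.3 N); the robot touches nothing.
It fails at once if the tape_roll is pushed more than 20 mm (distance of tape_roll from where it was at the start of the episode above 0.02 m).
It fails at once if the stapler is pushed more than 20 mm (distance of stapler from where it was at the start of the episode above 0.02 m).
It fails at once if a carrier is tipped more than 40 degrees from upright (angle between any of carrier_a, carrier_b, carrier_c, carrier_d's own z axis and vertical above 0.7 rad).
It fails at once if a carrier is let fall (free of the fingers and faster than 0.6 m/s: a drop of about 2 cm) ((linear speed of carrier_a above 0.6 m/s and contact force between the fingers and carrier_a below 0.1 N) or (linear speed of carrier_b above 0.6 m/s and contact force between the fingers and carrier_b below 0.1 N) or (linear speed of carrier_c above 0.6 m/s and contact force between the fingers and carrier_c below 0.1 N) or (linear speed of carrier_d above 0.6 m/s and contact force between the fingers and carrier_d below 0.1 N)).
It also fails if it takes over 90 s, if anything falls off the work surface, if the arm or the gripper's body presses on something with over 40 N, if the wrist force passes 120 N, or if a joint passes its speed limit or range.

## Working session

There is one attempt and no reset: what is moved stays moved. The work goes in short steps, Python scripts to look and compute and a tool call to move; the robot and the scene stay as the last step left them, time stands still between calls to the robot, and variables do not carry over. Pictures are saved under pics/ and viewed, at most 14 in all, crops included, and the job is handed in when it is done.

Besides the shell and the picture viewer there is one more tool, called after "Call:" as name(argument=value, ...) on one line, values as JSON. drive_tool: Moves the arm, as the interface text tells. Its arguments: {"type":"object","properties":{"series":{"type":"array","items":{"type":"array","items":{"type":"number"}}},"newtons":{"type":"number"}},"required":["series"]}

```bash
mkdir -p pics; cat > h.py <<'E'
import numpy as np, cv2
from bench import arm
def snap(n,f):
    i=arm.camera_info(n); p=arm.camera(n); cv2.imwrite('pics/'+f,p); return p,i
def ray(i,uv,z):
    K=np.array(i["intrinsics"]);d=np.array(i["dist_coeffs"]);R=np.array(i["R"]);t=np.array(i["t"])
    q=cv2.undistortPoints(np.array([uv],float).reshape(-1,1,2),K,d).reshape(-1,2)
    C=-R.T@t
    D=np.c_[q,np.ones(len(q))]@R
    return C+D*((z-C[2])/D[:,2])[:,None]
def proj(i,X):
    return cv2.projectPoints(np.array(X,float).reshape(-1,3),cv2.Rodrigues(np.array(i["R"]))[0],np.array(i["t"]),np.array(i["intrinsics"]),np.array(i["dist_coeffs"]))[0].reshape(-1,2)
E
python3 - <<'E'
from h import *
for n in("scene","top"):
    p,i=snap(n,n+'0.png'); print(n,(-np.array(i["R"]).T@np.array(i["t"])).round(3),np.array(i["intrinsics"])[0,0])
print(arm.observe()["eef_rot"])
E
```

```text
scene [ 0.059 -0.908  0.686] 374.91176525265615
top [ 0.491 -0.152  0.978] 370.3343026779311
[[-9.66182574e-01  2.57857999e-01 -6.96562066e-04]
 [ 2.57858844e-01  9.66181023e-01 -1.74573595e-03]
 [ 2.22853071e-04 -1.86631434e-03 -9.99998234e-01]]
```

View pics/top0.png

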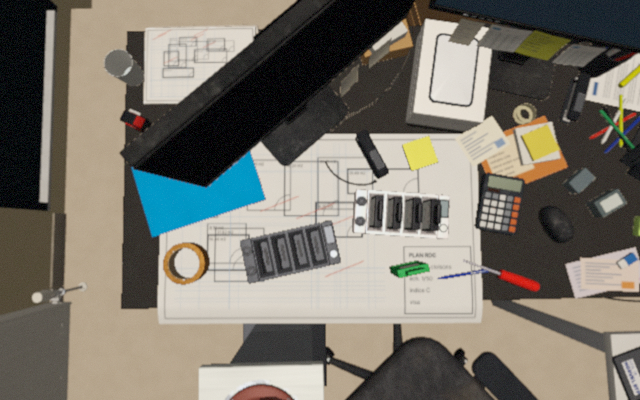

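View pics/scene0.png

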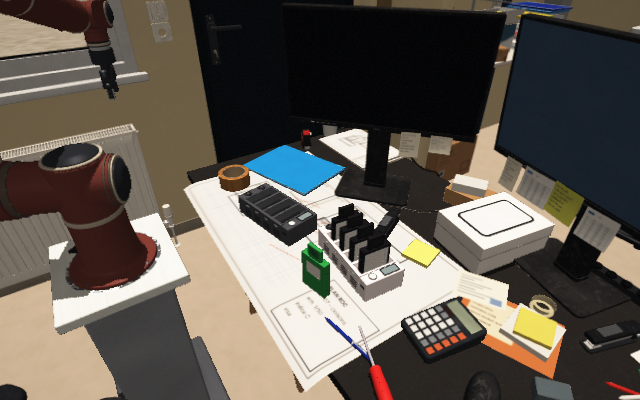

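```bash
python3 - <<'E'
import cv2
p=cv2.imread('pics/top0.png')
cv2.imwrite('pics/c1.png',cv2.resize(p[180:290,230:460],None,fx=3.4,fy=3.4,interpolation=2))
p=cv2.imread('pics/scene0.png')
cv2.imwrite('pics/c2.png',cv2.resize(p[170:310,230:420],None,fx=4,fy=4,interpolation=2))
E
```

```text
(no output)
```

View pics/c1.png

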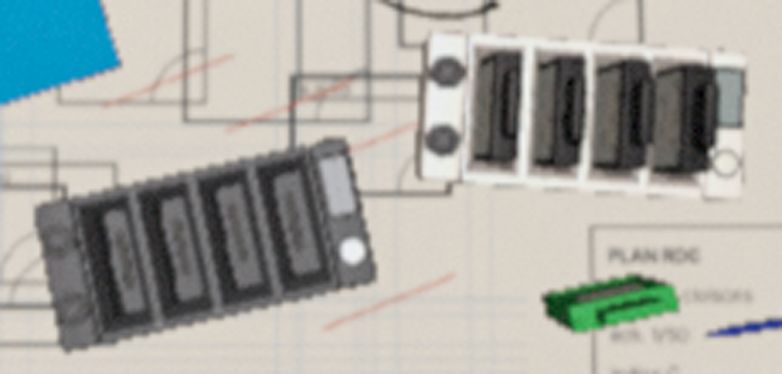

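View pics/c2.png

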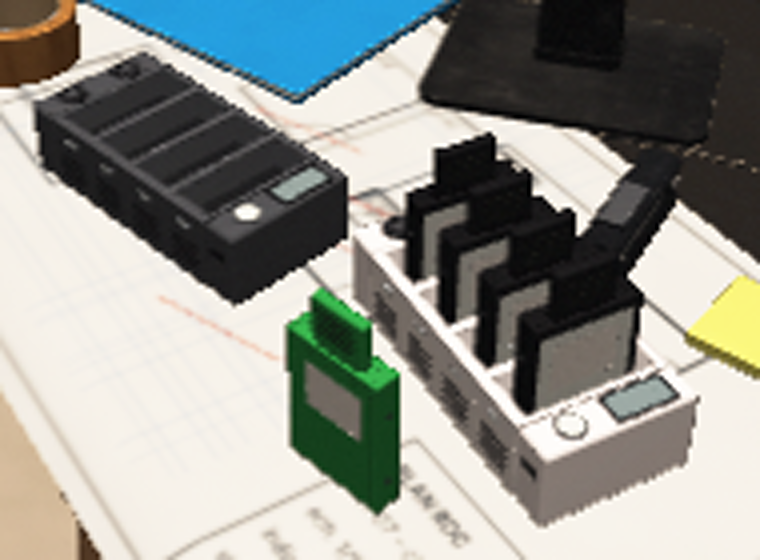

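```bash
cat > fit.py <<'E'
from h import *
from scipy.optimize import least_squares
i=arm.camera_info("top")
rect=np.array([[.055,.118],[.055,-.118],[-.055,-.118],[-.055,.118]])
for nm,c in dict(new=[(38,205),(345,140),(375,278),(67,350)],old=[(428,33),(746,52),(743,198),(418,178)]).items():
    w=ray(i,np.array(c)/3.4+[230,180],.06)[:,:2]
    f=lambda p:(rect@np.array([[np.cos(p[2]),np.sin(p[2])],[-np.sin(p[2]),np.cos(p[2])]])+p[:2]-w).ravel()
    s=least_squares(f,[.4,0,0]);print(nm,s.x[:2].round(4),np.degrees(s.x[2]).round(2),(s.fun*1e3).round(1))
    x,y,a=s.x
    for b in(.066,.022,-.022,-.066):print('  bay',(x-np.sin(a)*b).round(4),(y+np.cos(a)*b).round(4))
print(arm.grip_depth)
E
python3 fit.py
```

```text
new [ 0.4424 -0.0852] 11.1 [ 1.2  4.8  4.8 -3.2 -3.3 -5.3 -2.7  3.8]
  bay 0.4296 -0.0204
  bay 0.4381 -0.0636
  bay 0.4466 -0.1068
  bay 0.4551 -0.1499
old [ 0.5286 -0.3617] -4.81 [ 2.1  1.3  1.6 -1.4 -1.8  0.1 -1.8 -0. ]
  bay 0.5341 -0.2959
  bay 0.5304 -0.3398
  bay 0.5267 -0.3836
  bay 0.523 -0.4275
0.0187
```

Call:
drive_tool(series=[[-0.3,-0.2,-0.3,-1,0],[-0.3,-0.3,-0.5,-1,0],[-0.3,-0.75,-1,-0.5,0],[-0.3,-0.75,-1,-0.5,0],[-0.3,-0.75,-1,0,0],[-0.3,-0.75,-1,0,0],[-0.3,-0.75,-1,0,0],[-0.3,-0.75,-1,0,0],[-0.3,-0.75,-1,0,0],[-0.3,-0.75,-1,0,0],[-0.3,-0.75,-1,0,0],[-0.3,-0.75,-1,0,0],[-0.3,-0.75,-1,0,0],[-0.3,-0.75,-1,0,0],[-0.3,-0.75,-1,0,0],[-0.3,-0.75,-1,0,-0.5],[-0.3,-0.75,-1,0,-0.5],[-0.3,-0.75,-1,0,-0.5],[-0.3,-0.75,-1,0,-0.5],[-0.3,-0.75,-1,0,-0.5]])

```text
time_s: 2.6
ee_pos: [0.4503, -0.0345, 0.2869]
eef_rot: [[-0.984, -0.177, -0.0], [-0.177, 0.984, 0.0], [0.0, 0.0, -1.0]]
contact_force: [1.0, 0.4, 0.1]
opening: 0.0299
grasp_force: 0.0
```

```bash
python3 - <<'E'
from h import *
p,i=snap("wrist","w1.png");np.save('w1.npy',i,allow_pickle=True)
o=arm.observe();print(np.round(o["ee_pos"],3),np.round(o["eef_rot"],3),o["opening"],o["time_s"],np.round(o["joints"]))
print((-np.array(i["R"]).T@np.array(i["t"])).round(3))
E
```

```text
[ 0.452 -0.037  0.286] [[-0.984 -0.176 -0.   ]
 [-0.176  0.984 -0.002]
 [ 0.001 -0.002 -1.   ]] 0.02960627638220078 2.65 [ -14.  -23.  107.   -0.   96. -114.]
[ 0.377 -0.046  0.463]
```

View pics/w1.png

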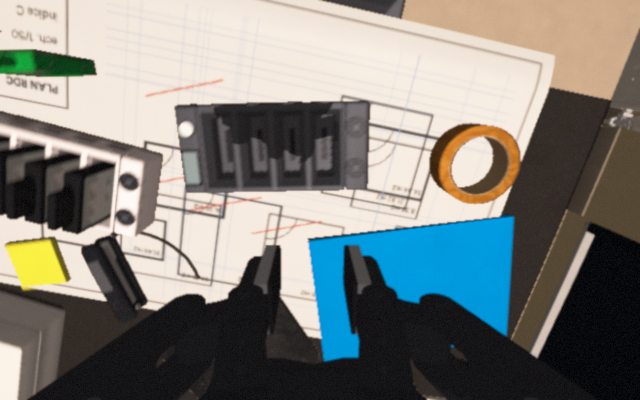

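```bash
python3 - <<'E'
import cv2
p=cv2.imread('pics/w1.png')
cv2.imwrite('pics/w1c.png',cv2.resize(p[90:205,165:380],None,fx=3.7,fy=3.7,interpolation=2))
E
```

```text
(no output)
```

View pics/w1c.png

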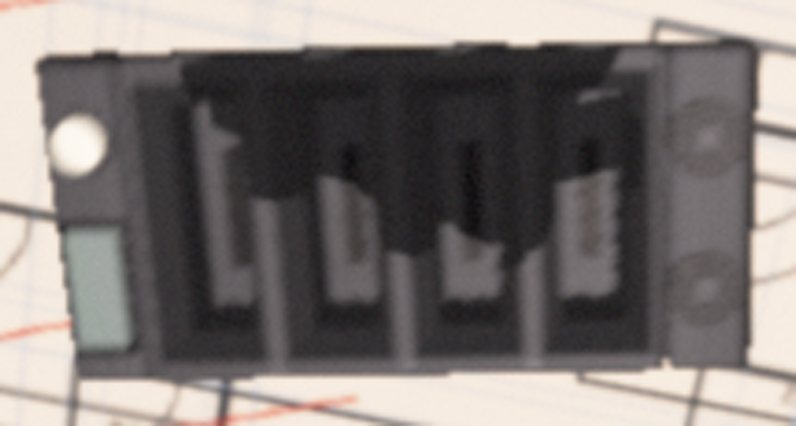

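```bash
cat > fit2.py <<'E'
from h import *
from scipy.optimize import least_squares
rect=np.array([[.055,.118,.06],[.055,-.118,.06],[-.055,-.118,.06],[-.055,.118,.06]])
def P(p,X):
    c,s=np.cos(p[2]),np.sin(p[2]);X=np.array(X,float)
    return X@np.array([[c,s,0],[-s,c,0],[0,0,1]])+[p[0],p[1],0]
def fit(obs,p0=(.44,-.08,.18)):
    f=lambda p:np.concatenate([(proj(i,P(p,X))-uv).ravel() for i,X,uv in obs])
    s=least_squares(f,p0,loss='soft_l1')
    print(s.x[:2].round(4),np.degrees(s.x[2]).round(2));print(f(s.x).reshape(-1,2).round(1).tolist())
    for b in(.066,.022,-.022,-.066):print('  bay',P(s.x,[0,b,0])[:2].round(4))
    return s.x
E
python3 - <<'E'
from fit2 import *
t=arm.camera_info("top");w=np.load('w1.npy',allow_pickle=True).item()
A=np.array([(38,205),(345,140),(375,278),(67,350)])/3.4+[230,180]
B=np.array([(745,368),(80,378),(38,60),(752,44)])/3.7+[165,90]
fit([(w,rect,B)]);fit([(t,rect,A)]);fit([(t,rect,A),(w,rect,B)])
E
```

```text
[ 0.4422 -0.0832] 11.39
[[1.9, 1.3], [-2.1, 2.2], [-2.9, -0.6], [2.7, -0.9]]
  bay [ 0.4292 -0.0185]
  bay [ 0.4378 -0.0616]
  bay [ 0.4465 -0.1047]
  bay [ 0.4552 -0.1479]
[ 0.4432 -0.0854] 11.55
[[-1.9, -0.4], [1.1, -2.6], [2.4, 0.5], [-1.2, 1.2]]
  bay [ 0.43   -0.0208]
  bay [ 0.4388 -0.0639]
  bay [ 0.4476 -0.107 ]
  bay [ 0.4564 -0.1501]
[ 0.4425 -0.0841] 11.4
[[-2.5, -0.2], [0.6, -2.2], [1.8, 1.0], [-1.8, 1.3], [1.2, 1.4], [-2.8, 2.3], [-3.7, -0.5], [1.8, -0.8]]
  bay [ 0.4294 -0.0194]
  bay [ 0.4381 -0.0625]
  bay [ 0.4468 -0.1056]
  bay [ 0.4555 -0.1488]
```

Call:
drive_tool(series=[[-0.3,-0.08,-0.92,0,0],[-0.3,-0.08,-0.92,0,0],[-0.3,-0.08,-0.92,0,0],[-0.3,-0.08,-0.92,0,0],[-0.3,-0.08,-0.92,0,0],[-0.3,-0.08,-0.92,0,0],[-0.3,-0.08,-0.92,0,0],[-0.3,-0.08,-0.92,0,0],[-0.3,-0.08,-0.92,0,0],[-0.3,-0.08,-0.92,0,0],[-0.3,-0.08,-0.92,0,0],[-0.3,0,0,0,0.75],[-0.3,0,0,0,0.75],[-0.3,0,0,0,0]])

```text
time_s: 4.4
ee_pos: [0.5287, -0.3274, 0.2867]
eef_rot: [[-0.996, 0.085, -0.001], [0.085, 0.996, 0.001], [0.001, 0.001, -1.0]]
contact_force: [0.4, -0.8, 0.2]
opening: 0.0302
grasp_force: 0.0
```

```bash
python3 - <<'E'
from h import *
p,i=snap("wrist","w2.png");np.save('w2.npy',i,allow_pickle=True)
o=arm.observe();print(np.round(o["ee_pos"],4),np.round(o["eef_rot"],3),np.round(o["joints"]))
cv2.imwrite('pics/w2c.png',cv2.resize(p[50:250,130:450],None,fx=2.5,fy=2.5,interpolation=2))
E
```

```text
[ 0.5288 -0.3274  0.2868] [[-0.996  0.084 -0.001]
 [ 0.084  0.996  0.001]
 [ 0.001  0.001 -1.   ]] [ -39.    1.   87.    0.   93. -124.]
```

View pics/w2c.png

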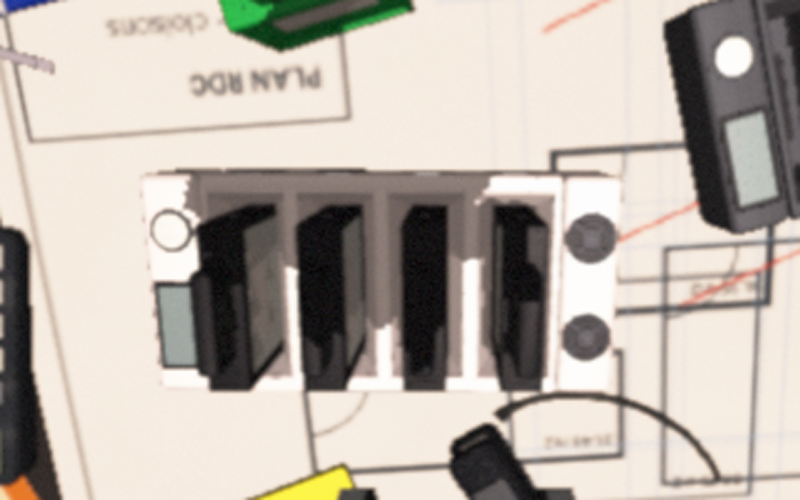

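```bash
python3 - <<'E'
from fit2 import *
t=arm.camera_info("top");w=np.load('w2.npy',allow_pickle=True).item()
A=np.array([(428,33),(746,52),(743,198),(418,178)])/3.4+[230,180]
B=np.array([(613,388),(163,384),(145,175),(620,178)])/2.5+[130,50]
for o in ([(w,rect,B)],[(t,rect,A)],[(t,rect,A),(w,rect,B)]): p=fit(o,(.53,-.36,-.08))
# overlay carriers
im=cv2.imread('pics/w2.png');im=cv2.resize(im,None,fx=5,fy=5,interpolation=2)
for b in(.066,.022,-.022,-.066):
    for hx,hy,zs in((.038,.01,(.113,)),(.022,.005,(.113,.143))):
        for z in zs:
            q=proj(w,P(p,[[hx,b+hy,z],[hx,b-hy,z],[-hx,b-hy,z],[-hx,b+hy,z]]))*5+2
            cv2.polylines(im,[q.astype(int)],True,(0,255,0) if hx>.03 else (0,0,255),1)
q=proj(w,P(p,rect))*5+2;cv2.polylines(im,[q.astype(int)],True,(255,0,0),1)
cv2.imwrite('pics/ov.png',cv2.resize(im[550:1050,900:1950],(800,381),interpolation=3))
E
```

```text
[ 0.528  -0.3612] -5.19
[[0.8, 2.1], [-0.9, 2.6], [-2.6, -0.8], [3.7, -1.0]]
  bay [ 0.5339 -0.2955]
  bay [ 0.5299 -0.3393]
  bay [ 0.526  -0.3831]
  bay [ 0.522 -0.427]
[ 0.5286 -0.3617] -4.83
[[-0.5, -0.8], [0.5, -0.6], [-0.0, 0.7], [0.0, 0.7]]
  bay [ 0.5342 -0.2959]
  bay [ 0.5305 -0.3398]
  bay [ 0.5268 -0.3836]
  bay [ 0.5231 -0.4275]
[ 0.5281 -0.3615] -5.05
[[-0.5, -0.8], [0.6, -0.3], [-0.2, 1.1], [-0.1, 0.7], [0.7, 2.0], [-1.0, 2.9], [-2.9, -0.4], [3.4, -1.0]]
  bay [ 0.5339 -0.2958]
  bay [ 0.5301 -0.3396]
  bay [ 0.5262 -0.3834]
  bay [ 0.5223 -0.4273]
```

View pics/ov.png

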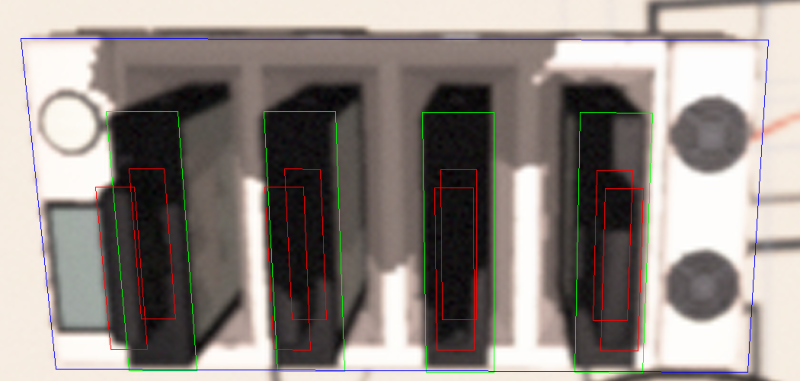

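Call:
drive_tool(newtons=50, series=[[-0.3,-0.04,0.53,0,0.02],[-0.3,-0.04,0.53,0,0],[-0.3,0,0,1,0],[-0.3,0,0,1,0],[-0.3,0,0,1,0],[-0.3,0,0,1,0],[-0.3,0,0,0.8,0],[-0.3,0,0,0.5,0],[-0.3,0,0,0.32,0],[-0.3,0,0,0,0],[-0.3,0,0,0,0]])

```text
time_s: 5.82
ee_pos: [0.5347, -0.2966, 0.12]
eef_rot: [[-0.996, 0.09, 0.002], [0.09, 0.996, -0.001], [-0.002, -0.001, -1.0]]
contact_force: [-0.1, -1.1, -0.1]
opening: 0.0298
grasp_force: 0.0
```

```bash
python3 - <<'E'
from h import *
p,i=snap("wrist","w3.png")
o=arm.observe();print(np.round(o["ee_pos"],4),np.round(o["contact_force"],1))
E
```

```text
[ 0.5348 -0.2967  0.12  ] [ 0.1 -0.7  0.1]
```

View pics/w3.png

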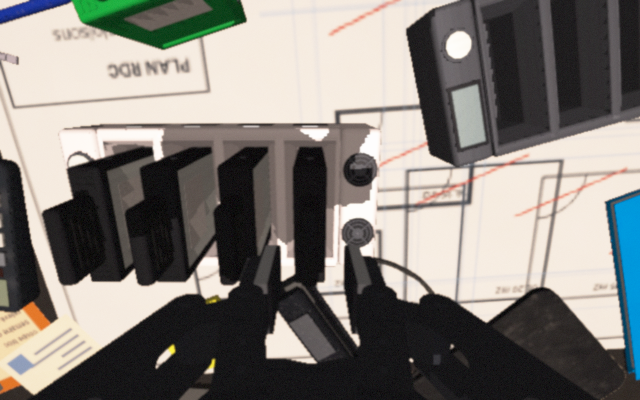

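Call:
drive_tool(series=[[-1,0,0,0,0],[-1,0,0,0,0],[-1,0,0,0,0],[-1,0,0,0,0],[-1,0,0,-0.3,0],[-1,0,0,-0.5,0]])

```text
time_s: 6.62
ee_pos: [0.5339, -0.2961, 0.1431]
eef_rot: [[-0.996, 0.09, -0.001], [0.09, 0.996, 0.001], [0.001, 0.0, -1.0]]
contact_force: [0.7, 0.2, -0.3]
opening: 0.0002
grasp_force: 0.0
```

```bash
python3 - <<'E'
from h import *
p,i=snap("scene","s2.png")
cv2.imwrite('pics/s2c.png',cv2.resize(p[130:330,220:460],None,fx=3,fy=3,interpolation=2))
w,j=snap("wrist","w4.png")
E
```

```text
(no output)
```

View pics/s2c.png

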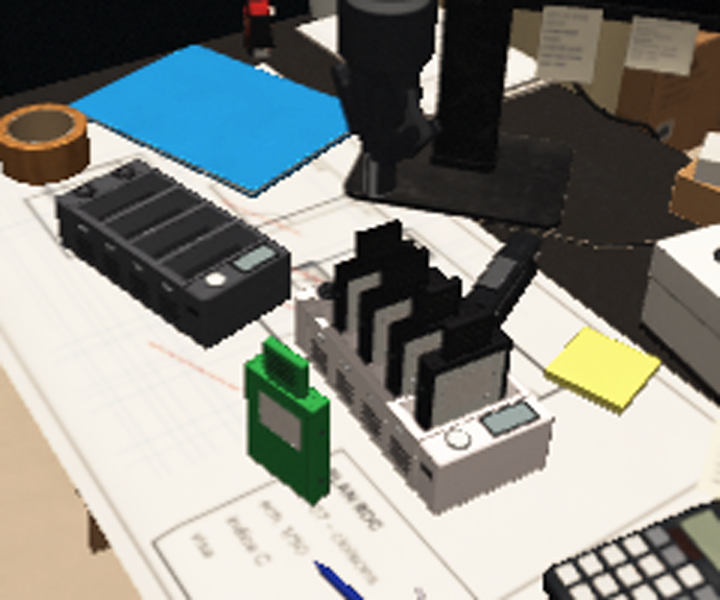

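```bash
python3 - <<'E'
from fit2 import *
s=arm.camera_info("scene")
o=arm.observe();f=lambda X:((proj(s,X)-[220,130])*3).round().tolist()
print("tcp",f([o["ee_pos"]]))
p=(.5281,-.3615,np.radians(-5.05))
print("dock",f(P(p,rect)))
for b in(.066,.022,-.022,-.066):print(b,f(P(p,[[.022,b,.143],[-.022,b,.143],[.038,b,.113],[-.038,b,.113]])))
E
```

```text
tcp [[378.0, 224.0]]
dock [[393.0, 255.0], [553.0, 413.0], [436.0, 463.0], [289.0, 290.0]]
0.066 [[397.0, 219.0], [352.0, 234.0], [411.0, 243.0], [335.0, 268.0]]
0.022 [[426.0, 246.0], [380.0, 262.0], [440.0, 270.0], [362.0, 297.0]]
-0.022 [[457.0, 275.0], [410.0, 292.0], [470.0, 299.0], [391.0, 328.0]]
-0.066 [[490.0, 306.0], [442.0, 324.0], [503.0, 330.0], [421.0, 361.0]]
```

View pics/w4.png

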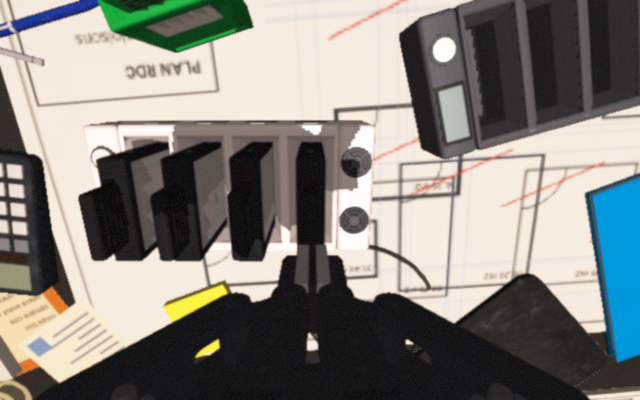

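```bash
python3 - <<'E'
from fit2 import *
o=arm.observe();e=np.array(o["ee_pos"]);print(e,o["joints"])
w=arm.camera_info("wrist");t=arm.camera_info("top")
for dz in(0,.02,.04):print(proj(w,[e+[0,0,dz]]).round(),proj(t,[e+[0,0,dz]]).round())
p,_=snap("top","t2.png")
a=cv2.resize(p[130:250,330:470],None,fx=4,fy=4,interpolation=2)
b=cv2.resize(cv2.imread('pics/w4.png')[200:320,240:380],None,fx=4,fy=4,interpolation=2)
cv2.imwrite('pics/tw.png',cv2.resize(np.vstack([a,b])[:, :],(350,600)))
cv2.imwrite('pics/tw.png',cv2.resize(np.hstack([a,b]),(800,343)))
E
```

```text
[ 0.5356328  -0.29729288  0.14614831] [-3.59883497e+01  3.19992575e+00  9.71867734e+01 -2.92518824e-04
  7.93132380e+01 -1.20849297e+02]
[[310. 234.]] [[382. 210.]]
[[310. 250.]] [[383. 209.]]
[[309. 269.]] [[385. 208.]]
```

View pics/tw.png

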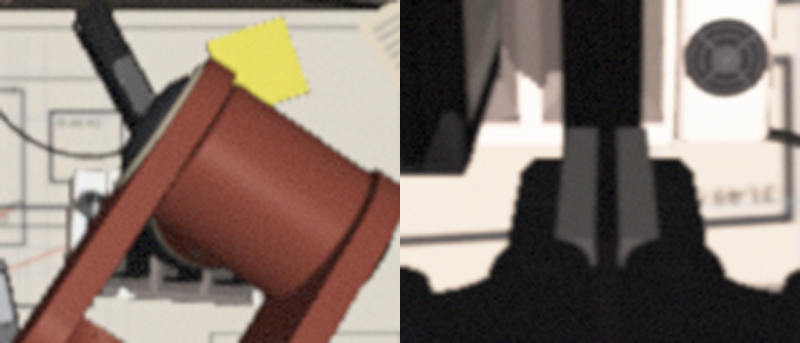

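```bash
python3 - <<'E'
from fit2 import *
a=cv2.imread('pics/scene0.png').astype(int);b=cv2.imread('pics/s2.png').astype(int)
d=np.abs(a-b).max(2)
for v in range(182,212,2):print(v,''.join('%4d'%x for x in d[v,334:362]))
g=cv2.cvtColor(b.astype(np.uint8),cv2.COLOR_BGR2GRAY)
for v in range(182,212,3):print(v,''.join('%4d'%x for x in g[v,334:362]))
w=np.asarray(arm.camera_info("wrist"),dtype=object).item();s=arm.camera_info("scene")
for z in np.arange(.12,.22,.01):
    X=ray(w,[(312,245)],z);print(round(z,2),X.round(3),proj(s,X).round(1))
E
```

```text
182    0   0   1   0   1   1   1  26  18   6  17  16  17  21  18  19  19  21  24  27  26  25  25  26   4   2   1   1
184    1   0   0   0   2   1   1  21   5  36  41  20   8  19  19  20  24  21   5   1   2   1   2   1   1   2   1   0
186    2   1   1   0   1   0   1  26   2  30  47  25  11  18  19  21  19  19   3   1   2   1   1   2   2   2   1   1
188    1   2   2   2   1   1   2  31  11  26  40  11  18  21  20  19  22  16   2   2   2   2   1   1   1   1   0   2
190    1   1   1   1   1   1   1  31   6  34  49  19  15  16  14  13  15  14   4   3   1   1   2   1   4   1   3   1
192    1   2   1   1   2   1   1  35   8  37  49  15  15  19  22  22  26  17   2   1   2   1   3   1   0   1   1   3
194    2   1   2   1   2   1   2   0   7  37  49  18  15  12   5  17   4   1   2   2   0   1   1   1   1   1   2   1
196    1   1   1   1   2   1   2   2   0   1   2   3   1   2   1   2   1   1   2   1   1   0   2   1   2   1   2   2
198    1   2   1   0   2   0   1   1   1   0   2   1   0   2   1   0   1   1   3   2   1   2   0   2   1   1   1   1
200    1   1   1   1   0   0   1   1   1   1   
[... 1583 characters left out ...]
241 240
206  243 243 243 243 242 242 242 241 127  12  11  11  13  13  12  11  13  11  11  12 145 169 188 200 227 237 238 240
209  242 241 240 240 125  13  11  11  12  13  13  14  13  12  13  13  14  14  13  16 219 217 143 123 194 224 207 210
0.12 [[ 0.554 -0.298  0.12 ]] [[351.3 210.7]]
0.13 [[ 0.549 -0.297  0.13 ]] [[349.9 208. ]]
0.14 [[ 0.544 -0.297  0.14 ]] [[348.5 205.3]]
0.15 [[ 0.54  -0.296  0.15 ]] [[347.  202.6]]
0.16 [[ 0.535 -0.296  0.16 ]] [[345.6 199.8]]
0.17 [[ 0.53  -0.295  0.17 ]] [[344.1 196.9]]
0.18 [[ 0.526 -0.295  0.18 ]] [[342.6 194. ]]
0.19 [[ 0.521 -0.294  0.19 ]] [[341.1 191.1]]
0.2 [[ 0.516 -0.294  0.2  ]] [[339.6 188.1]]
0.21 [[ 0.512 -0.293  0.21 ]] [[338.  185.1]]
```

Call:
drive_tool(series=[[-0.3,0,0,0,0],[-0.3,0,0,0,0],[-0.3,0,0,0,0],[-0.3,0,0,0.5,0],[-0.3,0,0,0.5,0],[-0.3,0,0,0.23,0],[-0.3,0,0,0,0],[-0.3,0,0,0,0]])

```text
time_s: 7.78
ee_pos: [0.5344, -0.2964, 0.1062]
eef_rot: [[-0.996, 0.09, 0.001], [0.09, 0.996, -0.0], [-0.001, -0.0, -1.0]]
contact_force: [-1.1, 1.1, -0.0]
opening: 0.0297
grasp_force: 0.0
```

```bash
python3 - <<'E'
from fit2 import *
o=arm.observe();e=np.array(o["ee_pos"]);print(e.round(4),np.round(o["contact_force"],1),o["opening"])
snap("scene","s3.png");w,i=snap("wrist","w5.png");s=arm.camera_info("scene")
a=cv2.imread('pics/scene0.png');b=cv2.imread('pics/s3.png')
A=[cv2.resize(x[150:230,300:400],None,fx=4,fy=4,interpolation=2) for x in (a,b)]
C=cv2.resize(w[150:310,220:420],(400,320),interpolation=2)
cv2.imwrite('pics/m3.png',np.vstack([np.hstack(A)]))
cv2.imwrite('pics/m3.png',cv2.resize(np.hstack([A[1],C]),None,fx=1,fy=1))
Y=np.array(o["eef_rot"])[:,1]
for h in(0,.03):
  for sg in(-1,1):
    X=e+sg*.015*Y+[0,0,h];print(h,sg,(proj(s,[X])-[300,150])*4,(proj(i,[X])-[220,150])*2+[400,0])
E
```

```text
[ 0.5344 -0.2964  0.1062] [-1.1  1.1 -0. ] 0.02970267457870293
0 -1 [[191.39471126 281.5168579 ]] [[528.82402939 168.07885219]]
0 1 [[167.23023689 256.8428993 ]] [[631.65229672 168.20848867]]
0.03 -1 [[193.33215215 243.33573456]] [[518.80243055 215.50643781]]
0.03 1 [[168.69471393 219.09001012]] [[639.75982533 215.67843067]]
```

View pics/m3.png

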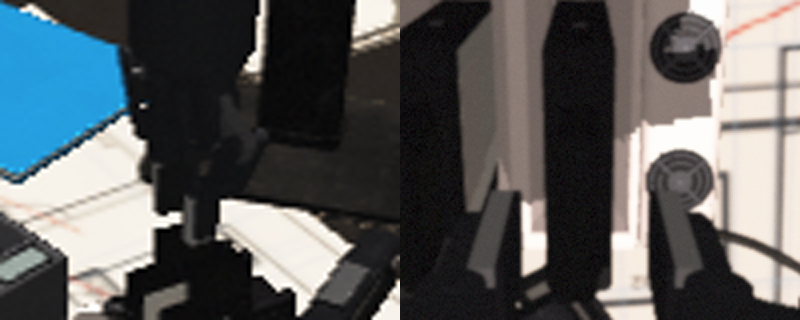

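Call:
drive_tool(series=[[-0.3,0,0,0.3,0],[-0.3,0,0,0.2,0],[-0.3,0,0,0,0],[-1,0,0,0,0],[-1,0,0,0,0],[-1,0,0,0,0],[-1,0,0,0,0]])

```text
time_s: 8.75
ee_pos: [0.5342, -0.2964, 0.0909]
eef_rot: [[-0.996, 0.09, 0.0], [0.09, 0.996, -0.0], [-0.0, -0.0, -1.0]]
contact_force: [0.6, -0.2, -0.2]
opening: 0.0087
grasp_force: 51.9
```

Call:
drive_tool(series=[[-1,0,0,-0.2,0],[-1,0,0,-0.4,0],[-1,0,0,-0.6,0],[-1,0,0,-0.9,0],[-1,0,0,-0.9,0],[-1,0.1,0.2,0,0],[-1,0.41,0.83,0,0],[-1,0.45,0.93,0,0],[-1,0.45,0.93,0,0],[-1,0.45,0.93,0,0],[-1,0.45,0.93,0,0],[-1,0.45,0.93,0,0],[-1,0.45,0.93,0,0],[-1,0.45,0.93,0,0],[-1,0.45,0.93,0,0],[-1,0.43,0.88,0,0],[-1,0.22,0.46,0,-0.5],[-1,0,0,0,-0.6],[-1,0,0,0,-0.55],[-1,0,0,0,0]])

```text
time_s: 11.25
ee_pos: [0.4174, 0.0102, 0.1799]
eef_rot: [[-0.981, -0.196, -0.002], [-0.196, 0.981, 0.001], [0.001, 0.001, -1.0]]
contact_force: [-0.8, 0.3, -2.6]
opening: 0.0088
grasp_force: 51.7
```

```bash
cat > go.py <<'E'
import sys
from fit2 import *
# target x y yawdeg -> tool units
o=arm.observe();R=np.array(o["eef_rot"]);e=np.array(o["ee_pos"])
tx,ty,ta=map(float,sys.argv[1:4])
d=R.T@(np.array([tx-e[0],ty-e[1],0]))
yaw=np.degrees(np.arctan2(-R[0,1],R[1,1]))
print("t",o["time_s"],"e",e.round(4),"yaw",yaw.round(2),"units",(d/.03).round(3),"turn",round((yaw-ta)/10,3),"open",round(o["opening"],4),"F",np.round(o["contact_force"],1),round(o["grasp_force"]))
E
python3 go.py .4294 -.0194 11.4
```

```text
t 11.25 e [0.4174 0.0102 0.1799] yaw 11.32 units [-1.980e-01 -1.047e+00 -1.000e-03] turn -0.008 open 0.0088 F [-0.8  0.3 -2.6] 52
```

Call:
drive_tool(series=[[-1,-0.1,-0.52,0,0],[-1,-0.1,-0.53,0,0],[-1,0,0,0.3,0],[-1,0,0,0.5,0],[-1,0,0,0.4,0],[-1,0,0,0.2,0],[-1,0,0,0.2,0],[-1,0,0,0.2,0],[-1,0,0,0,0]])

```text
time_s: 12.38
ee_pos: [0.4301, -0.0199, 0.1264]
eef_rot: [[-0.98, -0.197, -0.001], [-0.197, 0.98, 0.0], [0.001, 0.0, -1.0]]
contact_force: [0.3, 0.1, -2.9]
opening: 0.0086
grasp_force: 51.7
```

```bash
python3 go.py .4294 -.0194 11.4
```

```text
t 12.375 e [ 0.4301 -0.0199  0.1264] yaw 11.36 units [0.019 0.021 0.   ] turn -0.004 open 0.0086 F [ 0.3  0.1 -2.9] 52
```

Call:
drive_tool(series=[[-1,0,0,0.2,0],[-1,0,0,0.2,0],[-1,0,0,0.2,0],[-1,0,0,0.2,0],[-1,0,0,0.2,0],[-1,0,0,0.1,0],[-1,0,0,0,0]])

```text
time_s: 13.25
ee_pos: [0.4301, -0.0199, 0.0933]
eef_rot: [[-0.98, -0.197, -0.001], [-0.197, 0.98, 0.0], [0.001, 0.0, -1.0]]
contact_force: [-1.5, -0.5, -2.5]
opening: 0.0087
grasp_force: 51.6
```

Call:
drive_tool(series=[[-1,0,0,0.08,0],[-1,0,0,0,0],[-0.3,0,0,0,0],[-0.3,0,0,0,0],[-0.3,0,0,0,0],[-0.3,0,0,-0.5,0],[-0.3,0,0,-1,0],[-0.3,0,0,-1,0],[-0.3,0,0,0,0]])

```text
time_s: 14.38
ee_pos: [0.4327, -0.0205, 0.1706]
eef_rot: [[-0.98, -0.197, 0.007], [-0.197, 0.98, -0.002], [-0.007, -0.003, -1.0]]
contact_force: [-0.2, 1.3, 0.5]
opening: 0.0297
grasp_force: 0.0
```

```bash
python3 go.py .5301 -.3396 -5.05
cat > chk.py <<'E'
import sys
from fit2 import *
snap("scene",sys.argv[1]);b=cv2.imread('pics/'+sys.argv[1])
E
python3 chk.py s4.png
```

```text
t 14.375 e [ 0.4327 -0.0205  0.1706] yaw 11.36 units [ -1.088 -11.068   0.041] turn 1.641 open 0.0297 F [-0.2  1.3  0.5] 0
```

Call:
drive_tool(series=[[-0.3,-0.05,-0.4,0,0],[-0.3,-0.09,-0.9,0,0],[-0.3,-0.1,-0.95,0,0],[-0.3,-0.1,-0.95,0,0],[-0.3,-0.1,-0.95,0,0],[-0.3,-0.1,-0.95,0,0],[-0.3,-0.1,-0.95,0,0],[-0.3,-0.1,-0.95,0,0],[-0.3,-0.1,-0.95,0,0],[-0.3,-0.1,-0.95,0,0],[-0.3,-0.1,-0.95,0,0],[-0.3,-0.1,-0.8,0,0],[-0.3,-0.08,-0.45,0,0.54],[-0.3,0,0,0,0.6],[-0.3,0,0,0,0.5],[-0.3,0,0,0,0],[-0.3,0,0,0,0]])

```text
time_s: 16.55
ee_pos: [0.5313, -0.3394, 0.1653]
eef_rot: [[-0.996, 0.087, -0.001], [0.087, 0.996, 0.001], [0.001, 0.001, -1.0]]
contact_force: [-0.1, 0.5, 0.1]
opening: 0.0301
grasp_force: 0.0
```

```bash
python3 go.py .5303 -.3401 -5.05
```

```text
t 16.55 e [ 0.5313 -0.3394  0.1653] yaw -4.99 units [ 0.031 -0.027  0.   ] turn 0.006 open 0.0301 F [-0.1  0.5  0.1] 0
```

Descend 74.5 mm onto b, close, and test.

Call:
drive_tool(series=[[-0.3,0.03,-0.03,0.4,0],[-0.3,0,0,0.6,0],[-0.3,0,0,0.6,0],[-0.3,0,0,0.5,0],[-0.3,0,0,0.3,0],[-0.3,0,0,0.08,0],[-0.3,0,0,0,0],[-0.3,0,0,0,0],[-1,0,0,0,0],[-1,0,0,0,0],[-1,0,0,0,0],[-1,0,0,0,0]])

```text
time_s: 18.05
ee_pos: [0.5313, -0.3406, 0.0928]
eef_rot: [[-0.996, 0.088, 0.001], [0.088, 0.996, -0.001], [-0.001, -0.001, -1.0]]
contact_force: [0.1, -1.1, 4.0]
opening: 0.0083
grasp_force: 52.2
```

Call:
drive_tool(series=[[-1,0,0,-0.2,0],[-1,0,0,-0.4,0],[-1,0,0,-0.6,0],[-1,0,0,-0.9,0],[-1,0,0,-0.9,0],[-1,0.09,0.2,0,0],[-1,0.26,0.6,0,0],[-1,0.41,0.95,0,0],[-1,0.41,0.95,0,0],[-1,0.41,0.95,0,0],[-1,0.41,0.95,0,0],[-1,0.41,0.95,0,0],[-1,0.41,0.95,0,0],[-1,0.41,0.95,0,0],[-1,0.35,0.8,0,0],[-1,0.22,0.5,0,0],[-1,0.1,0.2,0,-0.5],[-1,0,0,0,-0.6],[-1,0,0,0,-0.54],[-1,0,0,0,0]])

```text
time_s: 20.55
ee_pos: [0.4374, -0.0619, 0.181]
eef_rot: [[-0.981, -0.196, -0.002], [-0.196, 0.981, 0.001], [0.001, 0.001, -1.0]]
contact_force: [-0.1, -0.4, -2.6]
opening: 0.0086
grasp_force: 51.5
```

```bash
python3 go.py .4385 -.063 11.4
```

```text
t 20.55 e [ 0.4374 -0.0619  0.181 ] yaw 11.3 units [-0.029 -0.043 -0.   ] turn -0.01 open 0.0086 F [-0.1 -0.4 -2.6] 52
```

Call:
drive_tool(series=[[-1,-0.03,-0.04,0.3,0],[-1,0,0,0.5,0],[-1,0,0,0.5,0],[-1,0,0,0.3,0],[-1,0,0,0.2,0],[-1,0,0,0.2,0],[-1,0,0,0.2,0],[-1,0,0,0.2,0],[-1,0,0,0.2,0],[-1,0,0,0.2,0],[-1,0,0,0.08,0],[-1,0,0,0,0]])

```text
time_s: 22.05
ee_pos: [0.4392, -0.0634, 0.0954]
eef_rot: [[-0.98, -0.197, -0.0], [-0.197, 0.98, 0.0], [0.0, 0.0, -1.0]]
contact_force: [1.3, -0.7, -2.8]
opening: 0.0086
grasp_force: 51.5
```

Call:
drive_tool(series=[[-1,0,0,0.06,0],[-1,0,0,0.04,0],[-1,0,0,0,0]])

```text
time_s: 22.42
ee_pos: [0.4395, -0.0635, 0.0928]
eef_rot: [[-0.98, -0.197, 0.0], [-0.197, 0.98, -0.0], [-0.0, -0.0, -1.0]]
contact_force: [0.1, 0.1, -1.3]
opening: 0.0085
grasp_force: 51.6
```

Call:
drive_tool(series=[[-0.3,0,0,0,0],[-0.3,0,0,0,0],[-0.3,0,0,0,0],[-0.3,0,0,-0.5,0],[-0.3,0,0,-1,0],[-0.3,0,0,-1,0],[-0.3,-0.04,-0.6,0,0],[-0.3,-0.07,-0.95,0,0],[-0.3,-0.07,-0.95,0,0],[-0.3,-0.07,-0.95,0,0],[-0.3,-0.07,-0.95,0,0],[-0.3,-0.07,-0.95,0,0],[-0.3,-0.07,-0.95,0,0],[-0.3,-0.07,-0.95,0,0],[-0.3,-0.07,-0.95,0,0],[-0.3,-0.07,-0.95,0,0],[-0.3,-0.07,-0.95,0,0],[-0.3,-0.01,-0.6,0,0],[-0.3,0,-0.34,0,0]])

```text
time_s: 24.8
ee_pos: [0.5262, -0.3846, 0.1668]
eef_rot: [[-0.981, -0.196, -0.001], [-0.196, 0.981, 0.001], [0.001, 0.001, -1.0]]
contact_force: [-0.5, 0.4, 0.4]
opening: 0.0301
grasp_force: 0.0
```

Call:
drive_tool(series=[[-0.3,0,0,0,0.55],[-0.3,0,0,0,0.6],[-0.3,0,0,0,0.49],[-0.3,0,0,0,0],[-0.3,0,0,0,0]])

```text
time_s: 25.42
ee_pos: [0.5265, -0.3834, 0.1676]
eef_rot: [[-0.996, 0.086, -0.0], [0.086, 0.996, 0.0], [0.0, 0.0, -1.0]]
contact_force: [-0.2, -0.5, 0.3]
opening: 0.0301
grasp_force: 0.0
```

```bash
python3 go.py .5265 -.3839 -5.05
```

```text
t 25.425 e [ 0.5265 -0.3834  0.1676] yaw -4.96 units [ 0.    -0.016 -0.   ] turn 0.009 open 0.0301 F [-0.2 -0.5  0.3] 0
```

Down 75.5 mm onto c.

Call:
drive_tool(series=[[-0.3,0,-0.02,0.4,0],[-0.3,0,0,0.6,0],[-0.3,0,0,0.6,0],[-0.3,0,0,0.5,0],[-0.3,0,0,0.3,0],[-0.3,0,0,0.11,0],[-0.3,0,0,0,0],[-0.3,0,0,0,0],[-1,0,0,0,0],[-1,0,0,0,0],[-1,0,0,0,0],[-1,0,0,0,0]])

```text
time_s: 26.92
ee_pos: [0.5269, -0.3847, 0.0931]
eef_rot: [[-0.996, 0.088, 0.001], [0.088, 0.996, -0.001], [-0.001, -0.001, -1.0]]
contact_force: [0.8, -1.0, 3.8]
opening: 0.0089
grasp_force: 51.9
```

Call:
drive_tool(series=[[-1,0,0,-0.2,0],[-1,0,0,-0.4,0],[-1,0,0,-0.6,0],[-1,0,0,-0.9,0],[-1,0,0,-0.9,0],[-1,0.08,0.2,0,0],[-1,0.23,0.6,0,0],[-1,0.365,0.95,0,0],[-1,0.365,0.95,0,0],[-1,0.365,0.95,0,0],[-1,0.365,0.95,0,0],[-1,0.365,0.95,0,0],[-1,0.365,0.95,0,0],[-1,0.365,0.95,0,0],[-1,0.31,0.8,0,0],[-1,0.19,0.5,0,0],[-1,0.08,0.23,0,-0.5],[-1,0,0,0,-0.6],[-1,0,0,0,-0.54],[-1,0,0,0,0]])

```text
time_s: 29.42
ee_pos: [0.4466, -0.1063, 0.1814]
eef_rot: [[-0.981, -0.196, -0.001], [-0.196, 0.981, 0.001], [0.001, 0.001, -1.0]]
contact_force: [0.3, 0.2, -1.9]
opening: 0.0087
grasp_force: 51.2
```

```bash
python3 go.py .447 -.1065 11.4
```

```text
t 29.425 e [ 0.4466 -0.1063  0.1814] yaw 11.3 units [-0.013 -0.009 -0.   ] turn -0.01 open 0.0087 F [ 0.3  0.2 -1.9] 51
```

Call:
drive_tool(series=[[-1,-0.01,-0.01,0.3,0],[-1,0,0,0.5,0],[-1,0,0,0.5,0],[-1,0,0,0.3,0],[-1,0,0,0.2,0],[-1,0,0,0.2,0],[-1,0,0,0.2,0],[-1,0,0,0.2,0],[-1,0,0,0.2,0],[-1,0,0,0.2,0],[-1,0,0,0.08,0],[-1,0,0,0,0],[-1,0,0,0.06,0],[-1,0,0,0.04,0],[-1,0,0,0,0]])

```text
time_s: 31.3
ee_pos: [0.4477, -0.107, 0.0931]
eef_rot: [[-0.98, -0.197, 0.0], [-0.197, 0.98, 0.0], [-0.0, -0.0, -1.0]]
contact_force: [-1.2, 1.3, -0.8]
opening: 0.0087
grasp_force: 51.3
```

Call:
drive_tool(series=[[-0.3,0,0,0,0],[-0.3,0,0,0,0],[-0.3,0,0,0,0],[-0.3,0,0,-0.5,0],[-0.3,0,0,-1,0],[-0.3,0,0,-1,0],[-0.3,-0.03,-0.6,0,0],[-0.3,-0.03,-0.95,0,0],[-0.3,-0.03,-0.95,0,0],[-0.3,-0.03,-0.95,0,0],[-0.3,-0.03,-0.95,0,0],[-0.3,-0.03,-0.95,0,0],[-0.3,-0.03,-0.95,0,0],[-0.3,-0.03,-0.95,0,0],[-0.3,-0.03,-0.95,0,0],[-0.3,-0.03,-0.95,0,0],[-0.3,-0.03,-0.95,0,0],[-0.3,-0.03,-0.6,0,0],[-0.3,0,-0.29,0,0]])

```text
time_s: 33.67
ee_pos: [0.5228, -0.4291, 0.1671]
eef_rot: [[-0.981, -0.196, -0.001], [-0.196, 0.981, 0.001], [0.001, 0.001, -1.0]]
contact_force: [0.1, 0.2, 0.2]
opening: 0.03
grasp_force: 0.0
```

Call:
drive_tool(series=[[-0.3,0,0,0,0.55],[-0.3,0,0,0,0.6],[-0.3,0,0,0,0.49],[-0.3,0,0,0,0],[-0.3,0,0,0,0]])

```text
time_s: 34.3
ee_pos: [0.5231, -0.4279, 0.1679]
eef_rot: [[-0.996, 0.086, -0.0], [0.086, 0.996, 0.0], [0.0, 0.0, -1.0]]
contact_force: [0.2, -0.4, 0.1]
opening: 0.0298
grasp_force: 0.0
```

```bash
python3 go.py .5226 -.4278 -5.05
```

```text
t 34.3 e [ 0.5231 -0.4279  0.1679] yaw -4.96 units [0.017 0.002 0.   ] turn 0.009 open 0.0298 F [ 0.2 -0.4  0.1] 0
```

Call:
drive_tool(series=[[-0.3,0.02,0,0.4,0],[-0.3,0,0,0.6,0],[-0.3,0,0,0.6,0],[-0.3,0,0,0.5,0],[-0.3,0,0,0.3,0],[-0.3,0,0,0.11,0],[-0.3,0,0,0,0],[-0.3,0,0,0,0],[-1,0,0,0,0],[-1,0,0,0,0],[-1,0,0,0,0],[-1,0,0,0,0]])

```text
time_s: 35.8
ee_pos: [0.523, -0.4286, 0.0935]
eef_rot: [[-0.996, 0.088, 0.001], [0.088, 0.996, -0.001], [-0.001, -0.001, -1.0]]
contact_force: [0.7, -0.5, 4.5]
opening: 0.0084
grasp_force: 52.3
```

Call:
drive_tool(series=[[-1,0,0,-0.2,0],[-1,0,0,-0.4,0],[-1,0,0,-0.6,0],[-1,0,0,-0.9,0],[-1,0,0,-0.9,0],[-1,0.07,0.2,0,0],[-1,0.2,0.6,0,0],[-1,0.32,0.95,0,0],[-1,0.32,0.95,0,0],[-1,0.32,0.95,0,0],[-1,0.32,0.95,0,0],[-1,0.32,0.95,0,0],[-1,0.32,0.95,0,0],[-1,0.32,0.95,0,0],[-1,0.27,0.85,0,0],[-1,0.17,0.5,0,0],[-1,0.08,0.25,0,-0.5],[-1,0,0,0,-0.6],[-1,0,0,0,-0.54],[-1,0,0,0,0]])

```text
time_s: 38.3
ee_pos: [0.4555, -0.1495, 0.1821]
eef_rot: [[-0.981, -0.196, -0.001], [-0.196, 0.981, 0.0], [0.001, 0.001, -1.0]]
contact_force: [-0.4, 0.9, -1.8]
opening: 0.0087
grasp_force: 51.6
```

```bash
python3 go.py .4558 -.1495 11.4
```

```text
t 38.3 e [ 0.4555 -0.1495  0.1821] yaw 11.29 units [-0.009 -0.003 -0.   ] turn -0.011 open 0.0087 F [-0.4  0.9 -1.8] 52
```

Call:
drive_tool(series=[[-1,-0.01,0,0.3,0],[-1,0,0,0.5,0],[-1,0,0,0.5,0],[-1,0,0,0.3,0],[-1,0,0,0.2,0],[-1,0,0,0.2,0],[-1,0,0,0.2,0],[-1,0,0,0.2,0],[-1,0,0,0.2,0],[-1,0,0,0.2,0],[-1,0,0,0.1,0],[-1,0,0,0,0],[-1,0,0,0.06,0],[-1,0,0,0.04,0],[-1,0,0,0,0]])

```text
time_s: 40.17
ee_pos: [0.4564, -0.1499, 0.0935]
eef_rot: [[-0.98, -0.197, 0.0], [-0.197, 0.98, -0.001], [-0.0, -0.001, -1.0]]
contact_force: [-3.0, -0.1, 3.8]
opening: 0.0087
grasp_force: 52.3
```

Home, floor contact felt. Release, rise, move clear, and check.

Call:
drive_tool(series=[[-0.3,0,0,0,0],[-0.3,0,0,0,0],[-0.3,0,0,0,0],[-0.3,0,0,-0.5,0],[-0.3,0,0,-1,0],[-0.3,0,0,-1,0],[-0.3,0,0,-1,0],[-0.3,0,-0.6,-0.5,0],[-0.3,0,-1,0,0],[-0.3,0,-1,0,0],[-0.3,0,-1,0,0],[-0.3,0,-1,0,0],[-0.3,0,-1,0,0],[-0.3,0,-0.6,0,0],[-0.3,0,0,0,0],[-0.3,0,0,0,0]])

```text
time_s: 42.18
ee_pos: [0.4926, -0.3314, 0.2125]
eef_rot: [[-0.98, -0.197, -0.0], [-0.197, 0.98, 0.001], [0.0, 0.001, -1.0]]
contact_force: [-0.5, -0.2, 0.7]
opening: 0.0301
grasp_force: 0.0
```

```bash
python3 - <<'E'
from fit2 import *
p,s=snap("scene","s9.png");w,i=snap("wrist","w9.png")
t,ti=snap("top","t9.png")
P0=(.4425,-.0841,np.radians(11.4))
def draw(im,ci,f):
    im=cv2.resize(im,None,fx=f,fy=f,interpolation=2)
    for b in(.066,.022,-.022,-.066):
        for hx,hy,z in((.038,.01,.113),(.022,.005,.143)):
            q=proj(ci,P(P0,[[hx,b+hy,z],[hx,b-hy,z],[-hx,b-hy,z],[-hx,b+hy,z]]))*f+f/2
            cv2.polylines(im,[q.astype(int)],True,(0,0,255),1)
    return im
A=draw(p,s,4)[560:1160,880:1280];B=draw(t,ti,4)[760:1160,920:1400]
B=cv2.resize(B,(400,333));C=cv2.resize(w,(400,250))
cv2.imwrite('pics/fin.png',np.hstack([A,np.vstack([B,C])[:600] if 583>=600 else cv2.copyMakeBorder(np.vstack([B,C]),0,17,0,0,0)]))
E
```

```text
(no output)
```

View pics/fin.png

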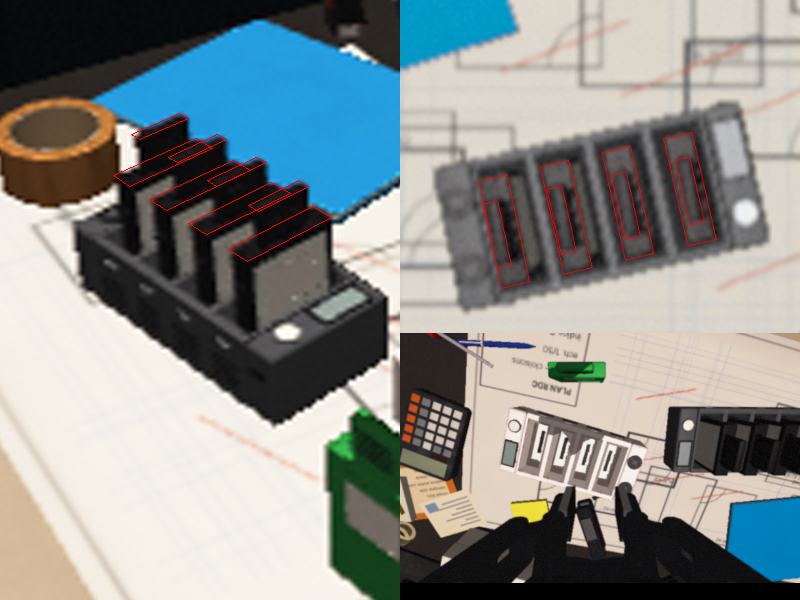

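All four carriers line up with their predicted home outlines in the new dock. The old dock is empty and the arm is clear.

```bash
python3 -c "
from bench import arm
print(arm.hand_in())"
```

```text
the job is handed in; nothing more can be done
None
```

All four carriers are in the new dock, each in the bay of its old number. They are fully home and released as far as the contact forces and final pictures show. I handed the job in at about 42 s, and no verdict came back.

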